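Nudge the refill paint cake into the empty well of the tray

TASK

Top up the paint tray: with a fingertip, nudge the loose green paint cake across the deck until it drops over the rim into the one empty, green-stained well, then press down on its middle so that it is bedded flat on the bottom. Slide it all the way and never pick it up, and leave the other cakes, the cup, the flask and the marker where they are.

Things in the scene. Friction and masses are not known exactly. Their poses are not given: they have to be found in the camera images.
- tray: White plastic paint tray, fixed, 218 x 308 mm, deck 15 mm above the table, outer wall top at 20 mm. Origin: centre of its underside; x points from the flat part of the deck (x -105 to +26 mm, y -150 to +150 mm) to the row of wells, z up. Four wells, 58 mm across, 11 mm deep, centres at x +55, y -108, -36, +36, +108 mm: three hold a cake, any one is empty. Yaw within 0.3 rad.
- refill: Loose green paint cake: hard disc 55 mm across, 16 mm thick, 40 to 80 g, flat on the flat part of the deck, perhaps not in front of the empty well. Origin: centre of its underside; z up. It tips in once pushed far enough over the well's rim; bedded, its underside is 4 mm and its top 20 mm above the table, 5 mm proud of the deck.
- stain: Pale green paint residue with two darker spots, a film 52 mm across on the floor of the empty well. Origin: centre of that well's floor, 4 mm above the table (11 mm below the deck). It marks the well that the refill belongs in.
- cake_red: Red paint cake, used, a disc 55 mm across and 16 mm thick, loose in its well and standing 5 mm proud of the deck. Origin: centre of its underside.
- cake_yellow: Yellow paint cake, used, a disc 55 mm across and 16 mm thick, loose in its well and standing 5 mm proud of the deck. Origin: centre of its underside.
- cake_blue: Blue paint cake, used, a disc 55 mm across and 16 mm thick, loose in its well and standing 5 mm proud of the deck. Origin: centre of its underside.
- cup: White cup, 76 mm across the rim, 70 mm tall, standing beyond the tray's +y end. Origin: centre of its underside.
- flask: Orange drinking flask with a black cap, 80 mm across, 210 mm tall, standing beyond the tray's -y end. Origin: centre of its underside.
- marker: White marker pen with a red cap, 130 mm long, 13 mm thick, lying beyond the tray's row of wells. Origin: the middle of its underside; its x axis runs along it towards the cap.
There are look-alikes about, which are no part of the job. There is more than one size of the refill; the one meant has the size given above.

How it is judged:
On the way:
1. the green cake, lying in the empty well, is pressed down on its middle with the fingertips (at least 2 N for 0.2 s) (horizontal distance between refill and stain below 0.005 m and z of refill in the frame of stain below 0.002 m and angle between refill's own z axis and vertical below 0.06 rad and contact force between the fingers and refill above 2 N and horizontal distance between the grasp point and refill below 0.02 m), for 0.2 s.
At the end, for the whole second after the job is handed in: The green cake lies at rest in the green-stained well: within 5 mm of its centre, its underside within 2 mm of the well's floor and level within 0.06 rad; the other cakes are within 8 mm, and the cup, flask and marker within 20 mm, of where they were (horizontal distance between refill and stain below 0.005 m and z of refill in the frame of stain below 0.002 m and angle between refill's own z axis and vertical below 0.06 rad and linear speed of refill below 0.02 m/s and distance of each of cake_red, cake_yellow, cake_blue from where it was at the start of the episode below 0.008 m and distance of each of cup, flask, marker from where it was at the start of the episode below 0.02 m); the robot touches nothing.
It fails at once if the green cake is picked up (its underside more than 8 mm above the deck) (height (world z) of refill above 0.023 m).
It fails at once if another cake is knocked or pulled out of its well (moved more than 8 mm) (distance of any of cake_red, cake_yellow, cake_blue from where it was at the start of the episode above 0.008 m).
It fails at once if the cup, flask or marker is pushed away (moved more than 20 mm) (distance of any of cup, flask, marker from where it was at the start of the episode above 0.02 m).
It also fails if it takes over 61 s, if anything falls off the work surface, if the arm or the gripper's body presses on something with over 40 N, if the wrist force passes 120 N, or if a joint passes its speed limit or range.

ROBOT

A 6-joint arm with a two-finger parallel gripper is mounted at the origin on the work surface. World frame = base frame: x ahead of the robot, y to its left, z up, the work surface at z = 0. Lengths are in m, angles in rad, forces in N, time in s.
With the tool pointing down it reaches from about 0.25 to 0.775 m from the base axis. Payload 8.9 kg.
Tool frame: the origin (TCP) lies midway between the tips of the shut fingers; the grasp point (between the pads) lies 19 mm behind it; z points along the fingers, y is the line along which they close (so a half turn about z gives the same grasp; the last joint's range is limited). The gripper opens to 85 mm and grips with 20 to 120 N. Pads are 22 mm wide; open, the fingers measure 114 mm over their backs; the gripper's body (76 mm by 85 mm) begins 54 mm behind the grasp point. The pads swing forward as they close: fully open they stand 13 mm farther back than shut.
Start: joints at [-1.316, 0.291, -0.153, 1.127, 0, 1.431], TCP at [0.201, -0.485, 0.231] pointing down, gripper open.
Joint ranges: [-2.52, 2.52], [-0.91, 1.74], [-1.3, 1.37], [-1.96, 2.02], [-1.52, 1.47], [-3.14, 3.14]. Speed limits (rad/s): [2.22, 2.22, 2.79, 3.14, 3.14, 3.14].

INTERFACE

Orientations are given as a unit quaternion [w, x, y, z].
In Python, from bench import status, read_camera, order gives the robot as it stands.
- The arm moves only by the tool step_arm, never from a script. Its argument "plan" is a list of rows, each an object of numbers: "x", "y", "z": the shift along the world's x, y, z in mm; "rx", "ry", "rz": the turn, a rotation vector about the world's x, y, z in rad; "grip": the finger opening in mm, from 0 to 85.4. In form: [{"x": .., "y": .., "z": .., "rx": .., "ry": .., "rz": .., "grip": ..}, ...]. A call has 1 to 12 rows; each row shifts and turns the commanded pose from where the row before left it; what a row does not reach is not made up. A row lasts 1/8 s, in which the tool goes at most 62.5 mm and 10.7 degrees, less where a joint would pass 70% of its speed; a pose out of reach is approached as far as the arm can. A call with a gripper value outside its range is refused whole. The fingers move at their own pace and stop on an object; "force" is the grip in N (left out, the last holds). Time passes only in rows, so rows that do not move let the fingers close. It gives the time, the measured TCP pose, the force, the opening and the grip force at its end, in the units of the state.
- status.sense(): the state, without advancing time (a new reading comes with each control period).
- read_camera(name): name is "scene" or "top" or "wrist"; returns a dict with "frame" (384x512x3 uint8, red, green, blue), "vertical_fov" (degrees; the focal length in pixels is half the picture's height over the tangent of half this angle, whatever the lens; pixels are square), "cx", "cy" (the principal point, pixels), "xyz" and "rotation" of the camera in the world; the wrist camera has in their place "tool_from_camera" (4x4, takes a point from camera to tool coordinates, whose origin is the TCP and whose axes are the flange's). Camera axes: x right, y up, looking along -z (the intrinsics and any distortion apply to the point x, -y, -z); pixel columns grow to the right and rows downward; lengths in m; the calibration is good to about 2 mm. The wrist camera is an equidistant fisheye: a pixel r from the principal point sees the ray r / f radians off the axis. A picture is of the moment at which its call begins: read the wrist's pose just before it. There is no depth.
- order.finish_job(): hands the job in; it is judged then, once.
The state is a dict: "clock": time; "q": joint angles; "joint_vel": joint speeds; "effort": joint torques, N m; "tool_pos": TCP position; "tcp_rot": TCP orientation; "wrist_force": force on the tool from outside, world axes, zero at the start; "ft_torque": the same for the moment, N m; "gripper_width": finger opening in m; "grasp_force": force on a finger pad.
Only numpy, scipy, OpenCV 4.12 (cv2) and the standard library are available. Lean on these libraries where they do the work, as an engineer would, in place of code of your own. Each camera call takes 0.05 s, during which the arm holds its last target. There are 200 camera calls.

## Working session

There is one attempt and no reset: what is moved stays moved. The work goes in short steps, Python scripts to look and compute and a tool call to move; the robot and the scene stay as the last step left them, time stands still between calls to the robot, and variables do not carry over. Pictures are saved under pics/ and viewed, at most 10 in all, crops included, and the job is handed in when it is done.

Besides the shell and the picture viewer there is one more tool, called after "Emit:" by a JSON object that holds its "op" and its "data". step_arm: Moves the arm, as the interface text tells. Its arguments: {"type":"object","properties":{"plan":{"type":"array","items":{"type":"object","properties":{"x":{"type":"number"},"y":{"type":"number"},"z":{"type":"number"},"rx":{"type":"number"},"ry":{"type":"number"},"rz":{"type":"number"},"grip":{"type":"number"}}}},"force":{"type":"number"}},"required":["plan"]}

```bash
mkdir -p pics; cat > h.py <<'E'
import numpy as np, cv2
from bench import status, read_camera, order
def ray(c,u,v):
    f=c["frame"].shape[0]/2/np.tan(np.radians(c["vertical_fov"])/2)
    d=np.array([(u-c["cx"])/f,-(v-c["cy"])/f,-1.0])
    R=np.array(c["rotation"],float)
    if R.shape!=(3,3):
        from scipy.spatial.transform import Rotation as T
        R=T.from_quat(np.roll(R.ravel(),-1)).as_matrix()
    return np.array(c["xyz"]),R@d
def onplane(c,u,v,z):
    o,d=ray(c,u,v); return (o+d*(z-o[2])/d[2])
E
python3 - <<'E'
from h import *
for n in("top","scene"):
    c=read_camera(n); cv2.imwrite(f"pics/{n}0.png",cv2.resize(c["frame"][:,:,::-1],(768,576),interpolation=cv2.INTER_CUBIC))
    cv2.imwrite(f"{n}_raw.png",c["frame"][:,:,::-1])
    print(n,{k:v for k,v in c.items() if k!="frame"})
print(status.sense())
E
```

```text
top {'vertical_fov': 46.61014930786256, 'cx': 247.64335339981398, 'cy': 200.58892322309939, 'xyz': array([0.47451722, 0.01406732, 1.28124725]), 'rotation': array([-0.69630541, -0.02030187,  0.02037472,  0.71716907])}
scene {'vertical_fov': 42.05009670590444, 'cx': 251.8745167833012, 'cy': 193.03139767614377, 'xyz': array([1.18894526, 0.6232202 , 0.86714862]), 'rotation': array([0.35363257, 0.16502472, 0.37162676, 0.8423802 ])}
{'clock': 0.1, 'q': array([-1.31632373e+00,  2.91223775e-01, -1.54042262e-01,  1.12671234e+00,
       -6.02740838e-06,  1.43146997e+00]), 'joint_vel': array([ 0.00021451,  0.00104918,  0.00187048, -0.00052113,  0.00150968,
        0.00017759]), 'effort': array([ 9.76343072e-04, -5.37976241e+01,  3.31918824e+01,  9.31578164e-03,
       -2.26303446e-04, -7.62340761e-06]), 'tool_pos': array([ 0.20133075, -0.48443431,  0.23079303]), 'tcp_rot': array([-5.89874346e-04,  9.80677674e-01,  1.95629628e-01, -3.70171861e-05]), 'wrist_force': array([ 0.10144057,  0.26291759, -0.18567095]), 'ft_torque': array([ 0.00830322, -0.08098255,  0.05116784]), 'grasp_force': 0.0, 'gripper_width': 0.08552011699356529}
```

View pics/top0.png

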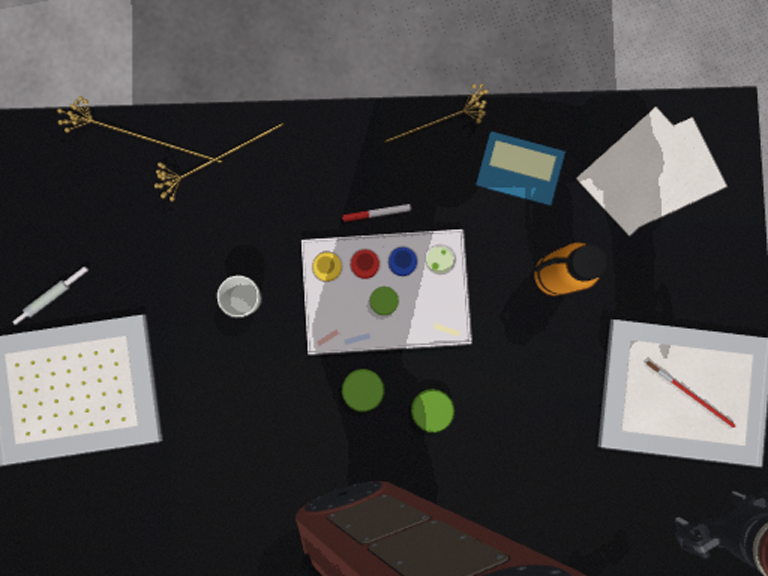

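View pics/scene0.png

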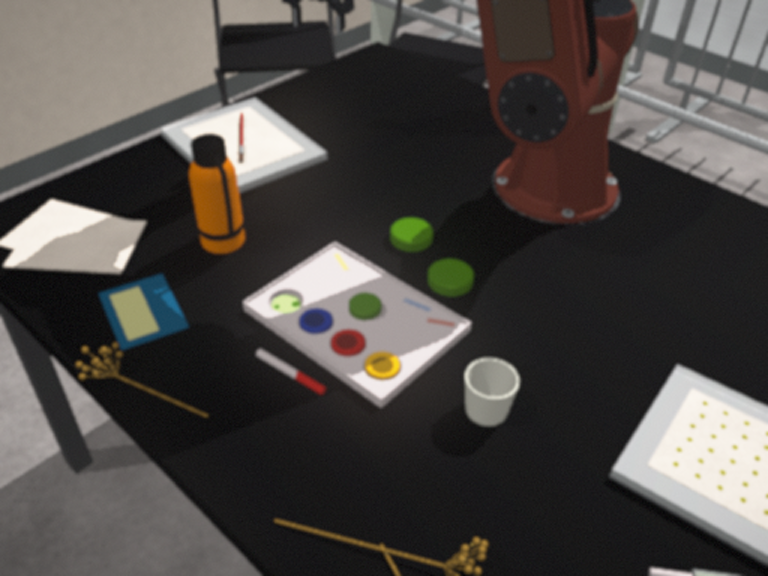

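Three green discs: (384,301) on the tray deck, and (363,390) and (433,411) on the table, which look larger. The deck one should be the 55 mm refill. I'll measure the diameters and check them in an enlarged crop.

```bash
cat > meas.py <<'E'
from h import *
import sys
def blobs(c,lo,hi,amin=60):
    hsv=cv2.cvtColor(c["frame"],cv2.COLOR_RGB2HSV)
    m=cv2.inRange(hsv,lo,hi); m=cv2.morphologyEx(m,cv2.MORPH_CLOSE,np.ones((5,5),np.uint8))
    cs,_=cv2.findContours(m,cv2.RETR_EXTERNAL,cv2.CHAIN_APPROX_NONE)
    return [k for k in cs if cv2.contourArea(k)>amin]
if __name__=="__main__":
    c=read_camera("top")
    for name,lo,hi,z in [("green",(35,100,30),(75,255,255),.031),("stain",(35,20,120),(75,99,255),.004),("blue",(105,120,30),(130,255,255),.02),("red",(0,150,30),(8,255,255),.02),("yellow",(20,120,60),(32,255,255),.02)]:
        for k in blobs(c,lo,hi):
            (u,v),(a,b),_=cv2.fitEllipse(k)
            if not 100<v<290 : continue
            p=onplane(c,u,v,z); q=onplane(c,u+1,v,z); s=np.linalg.norm(q-p)*1000
            print(name,np.round([u,v],1),"mm",np.round(p*1000,1),"diam",np.round([a*s,b*s],1))
    # tray: white region quad
    hsv=cv2.cvtColor(c["frame"],cv2.COLOR_RGB2HSV)
    g=cv2.inRange(hsv,(0,0,70),(179,255,255)); g=cv2.morphologyEx(g,cv2.MORPH_CLOSE,np.ones((7,7),np.uint8))
    cs,_=cv2.findContours(g,cv2.RETR_EXTERNAL,cv2.CHAIN_APPROX_NONE)
    for k in cs:
        if cv2.pointPolygonTest(k,(256.,190.),False)>0:
            r=cv2.minAreaRect(k); B=cv2.boxPoints(r)
            print("tray",[np.round(onplane(c,u,v,.02)[:2]*1000,1).tolist() for u,v in B])
E
python3 meas.py; python3 - <<'E'
import cv2
i=cv2.imread("top_raw.png")[145:300,195:325]
cv2.imwrite("pics/crop1.png",cv2.resize(i,None,fx=3.8,fy=3.8,interpolation=cv2.INTER_CUBIC))
E
```

```text
green [288.  273.4] mm [340.4 -93.5  31. ] diam [78.1 81. ]
green [241.6 259.8] mm [381.8  34.6  31. ] diam [78. 79.]
green [255.7 200.2] mm [547.   -9.9  31. ] diam [49.6 50.4]
stain [292.9 172.7] mm [ 624.7 -119.9    4. ] diam [49.4 50.4]
blue [268.1 173.9] mm [621.5 -47.6  20. ] diam [50.1 52. ]
red [468.5 268.5] mm [ 337.9 -601.5   20. ] diam [  5.2 157.4]
red [242.9 175.6] mm [618.8  24.2  20. ] diam [50.2 51.3]
red [236.1 143.8] mm [710.3  41.   20. ] diam [13.  59.1]
yellow [217.7 177.3] mm [616.   95.9  20. ] diam [51.2 52.3]
yellow [112.3 119.8] mm [790.4 393.5  20. ] diam [55.7 64.1]
tray [[669.0, 146.2], [680.8, -166.9], [460.4, -173.2], [449.0, 136.8]]
```

View pics/crop1.png

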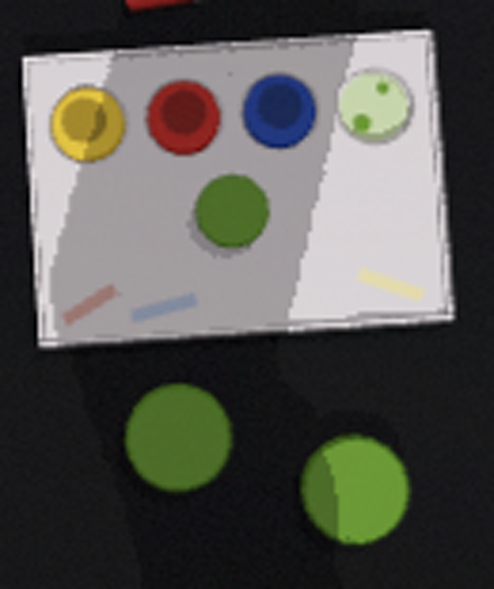

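The deck disc at (256,200) raw is 50 mm as measured, the same as the seated cakes. The two on the table are 79 mm, so the deck disc is the refill. The stained well is next to blue at (625,-120) mm and tray yaw is about 0.04 rad. I'll push along tray -y first with two slightly opened fingertips, then along +x.

Emit:
{"op": "step_arm", "data": {"plan": [{"x":28.6,"y":43.7,"rz":0.1017,"grip":35},{"x":28.6,"y":43.7,"rz":0.1017,"grip":35},{"x":28.6,"y":43.7,"rz":0.1017,"grip":35},{"x":28.6,"y":43.7,"rz":0.1017,"grip":35},{"x":28.6,"y":43.7,"rz":0.1017,"grip":35},{"x":28.6,"y":43.7,"rz":0.1017,"grip":35},{"x":28.6,"y":43.7,"rz":0.1017,"grip":35},{"x":28.6,"y":43.7,"rz":0.1017,"grip":35},{"x":28.6,"y":43.7,"rz":0.1017,"grip":35},{"x":28.6,"y":43.7,"rz":0.1017,"grip":35},{"x":28.6,"y":43.7,"rz":0.1017,"grip":35},{"x":28.6,"y":43.7,"rz":0.1017,"grip":35}]}}

```text
validation failed for argument at $.pl...
```

Emit:
{"op": "step_arm", "data": {"plan": [{"x":28.6,"y":43.7,"z":0,"rx":0,"ry":0,"rz":0.1017,"grip":35},{"x":28.6,"y":43.7,"z":0,"rx":0,"ry":0,"rz":0.1017,"grip":35},{"x":28.6,"y":43.7,"z":0,"rx":0,"ry":0,"rz":0.1017,"grip":35},{"x":28.6,"y":43.7,"z":0,"rx":0,"ry":0,"rz":0.1017,"grip":35},{"x":28.6,"y":43.7,"z":0,"rx":0,"ry":0,"rz":0.1017,"grip":35},{"x":28.6,"y":43.7,"z":0,"rx":0,"ry":0,"rz":0.1017,"grip":35}]}}

```text
clock: 0.9
tool_pos: [0.3737, -0.2211, 0.2313]
tcp_rot: [0.0, 0.876, 0.483, 0.0]
wrist_force: [0.1, -0.7, 0.6]
gripper_width: 0.0351
grasp_force: 0.0
```

Emit:
{"op": "step_arm", "data": {"plan": [{"x":28.6,"y":43.7,"z":0,"rx":0,"ry":0,"rz":0.1017,"grip":35},{"x":28.6,"y":43.7,"z":0,"rx":0,"ry":0,"rz":0.1017,"grip":35},{"x":28.6,"y":43.7,"z":0,"rx":0,"ry":0,"rz":0.1017,"grip":35},{"x":28.6,"y":43.7,"z":-20,"rx":0,"ry":0,"rz":0.1017,"grip":35},{"x":28.6,"y":43.7,"z":-30,"rx":0,"ry":0,"rz":0.1017,"grip":35},{"x":28.6,"y":43.7,"z":-30,"rx":0,"ry":0,"rz":0.1017,"grip":35},{"x":0,"y":0,"z":-40,"rx":0,"ry":0,"rz":0,"grip":35},{"x":0,"y":0,"z":-40,"rx":0,"ry":0,"rz":0,"grip":35},{"x":0,"y":0,"z":0,"rx":0,"ry":0,"rz":0,"grip":35}]}}

```text
clock: 2.02
tool_pos: [0.542, 0.0399, 0.0688]
tcp_rot: [-0.002, 0.691, 0.722, -0.002]
wrist_force: [-0.1, 0.8, 0.4]
gripper_width: 0.0351
grasp_force: 0.0
```

Emit:
{"op": "step_arm", "data": {"plan": [{"x":2,"y":0,"z":-20,"rx":0,"ry":0,"rz":0,"grip":35},{"x":0,"y":0,"z":-20,"rx":0,"ry":0,"rz":0,"grip":35},{"x":0,"y":0,"z":-10,"rx":0,"ry":0,"rz":0,"grip":35},{"x":0,"y":0,"z":0,"rx":0,"ry":0,"rz":0,"grip":35}]}}

```text
clock: 2.52
tool_pos: [0.5469, 0.0394, 0.0219]
tcp_rot: [0.0, 0.692, 0.722, 0.0]
wrist_force: [-0.6, -0.2, 0.2]
gripper_width: 0.0352
grasp_force: 0.0
```

```bash
python3 - <<'E'
from h import *
c=read_camera("scene")
cv2.imwrite("pics/s1.png",cv2.resize(c["frame"][150:280,150:330,::-1],None,fx=4,fy=4,interpolation=cv2.INTER_CUBIC))
print(status.sense()["tool_pos"],status.sense()["wrist_force"])
E
```

```text
[0.54715724 0.03948095 0.02222136] [0.35441929 0.55460226 0.34171465]
```

View pics/s1.png

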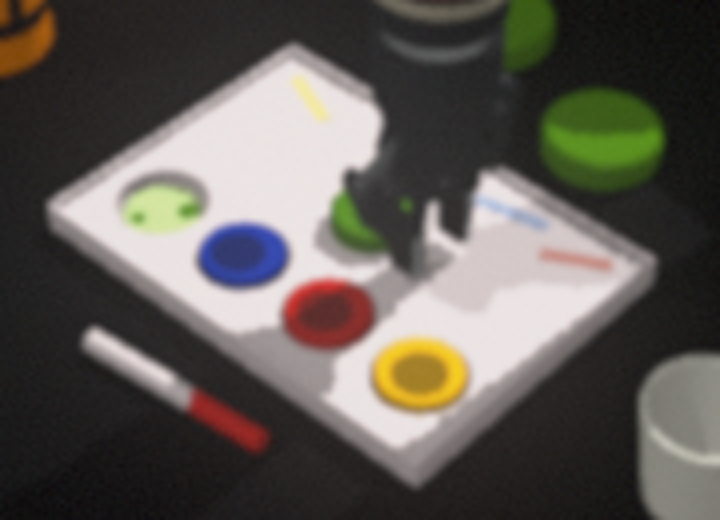

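The fingers straddle the near side of the green cake, visible at about (370,215) in the crop. The stained well is at (162,205). Now pushing along tray -y.

Emit:
{"op": "step_arm", "data": {"plan": [{"x":0,"y":-8,"z":-3,"rx":0,"ry":0,"rz":0,"grip":35},{"x":0.4,"y":-10,"z":0,"rx":0,"ry":0,"rz":0,"grip":35},{"x":0.4,"y":-10,"z":0,"rx":0,"ry":0,"rz":0,"grip":35},{"x":0.4,"y":-10,"z":0,"rx":0,"ry":0,"rz":0,"grip":35},{"x":0.4,"y":-10,"z":0,"rx":0,"ry":0,"rz":0,"grip":35},{"x":0.4,"y":-10,"z":0,"rx":0,"ry":0,"rz":0,"grip":35},{"x":0,"y":0,"z":0,"rx":0,"ry":0,"rz":0,"grip":35}]}}

```text
clock: 3.45
tool_pos: [0.5487, -0.0193, 0.0183]
tcp_rot: [0.0, 0.692, 0.722, -0.0]
wrist_force: [0.5, 0.3, -0.2]
gripper_width: 0.0349
grasp_force: 0.0
```

```bash
python3 - <<'E'
from h import *
c=read_camera("top")
cv2.imwrite("pics/t2.png",cv2.resize(c["frame"][145:245,185:325,::-1],None,fx=5,fy=5,interpolation=cv2.INTER_CUBIC))
print(status.sense()["tool_pos"],status.sense()["wrist_force"])
E
```

```text
[ 0.54860466 -0.0188638   0.01824813] [0.06302212 1.60648804 0.78647997]
```

View pics/t2.png

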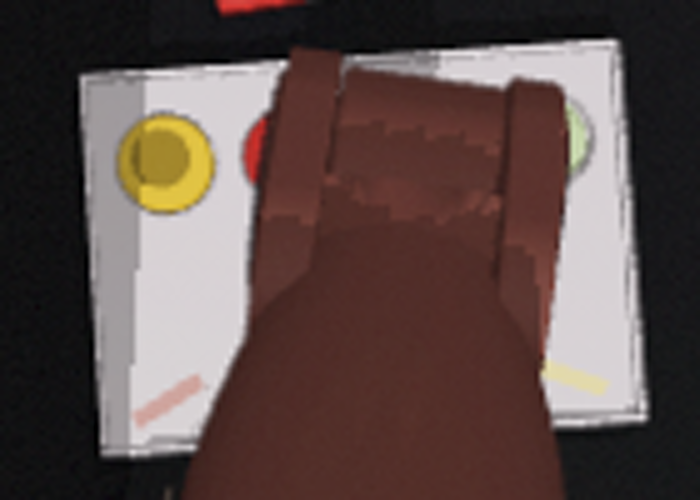

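The top view is blocked by the arm, so I'll use the scene camera. Continuing the push.

Emit:
{"op": "step_arm", "data": {"plan": [{"x":0.4,"y":-10,"z":0,"rx":0,"ry":0,"rz":0,"grip":35},{"x":0.4,"y":-10,"z":0,"rx":0,"ry":0,"rz":0,"grip":35},{"x":0.4,"y":-10,"z":0,"rx":0,"ry":0,"rz":0,"grip":35},{"x":0.4,"y":-10,"z":0,"rx":0,"ry":0,"rz":0,"grip":35},{"x":0.4,"y":-10,"z":0,"rx":0,"ry":0,"rz":0,"grip":35},{"x":0.4,"y":-10,"z":0,"rx":0,"ry":0,"rz":0,"grip":35},{"x":0,"y":0,"z":0,"rx":0,"ry":0,"rz":0,"grip":35}]}}

```text
clock: 4.38
tool_pos: [0.5512, -0.0793, 0.0183]
tcp_rot: [0.0, 0.692, 0.722, -0.0]
wrist_force: [-0.3, 0.3, 0.5]
gripper_width: 0.0349
grasp_force: 0.0
```

```bash
python3 - <<'E'
from h import *
c=read_camera("scene")
cv2.imwrite("pics/s3.png",cv2.resize(c["frame"][150:280,150:330,::-1],None,fx=4,fy=4,interpolation=cv2.INTER_CUBIC))
print(status.sense()["tool_pos"],status.sense()["wrist_force"])
E
```

```text
[ 0.55105511 -0.07877711  0.01829121] [-0.57204846  0.44182061 -0.16331086]
```

View pics/s3.png

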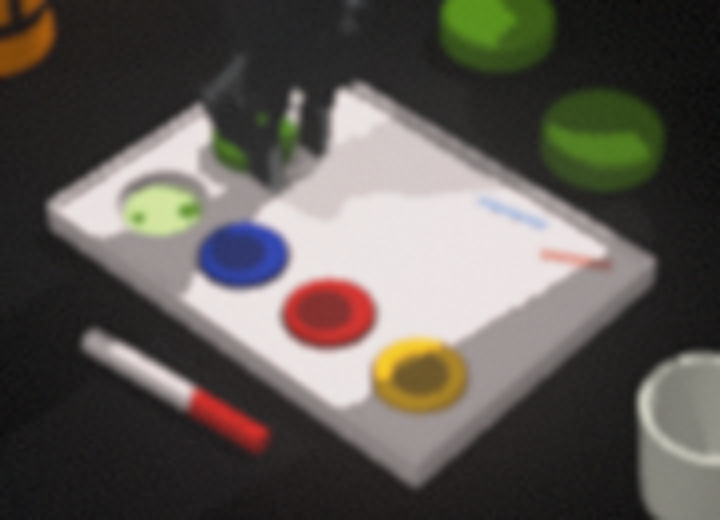

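The cake, at about (250,145) in the crop, is moving with the fingers. Backing off to measure it from the top camera.

Emit:
{"op": "step_arm", "data": {"plan": [{"x":0,"y":15,"z":0,"rx":0,"ry":0,"rz":0,"grip":35},{"x":0,"y":20,"z":30,"rx":0,"ry":0,"rz":0,"grip":35},{"x":-30,"y":30,"z":40,"rx":0,"ry":0,"rz":0.15,"grip":35},{"x":-50,"y":30,"z":0,"rx":0,"ry":0,"rz":0.18,"grip":35},{"x":-50,"y":20,"z":0,"rx":0,"ry":0,"rz":0.18,"grip":35},{"x":0,"y":0,"z":0,"rx":0,"ry":0,"rz":0,"grip":35}]}}

```text
clock: 5.18
tool_pos: [0.4162, 0.039, 0.088]
tcp_rot: [-0.002, 0.485, 0.875, -0.001]
wrist_force: [1.4, -0.5, 1.2]
gripper_width: 0.0346
grasp_force: 0.0
```

```bash
python3 meas.py; python3 -c "
from h import *
print(status.sense()['tool_pos'],status.sense()['tcp_rot'])"
```

```text
green [288.  273.2] mm [340.9 -93.4  31. ] diam [78.  79.9]
green [293.  197.9] mm [ 550.3 -114.7   31. ] diam [50.8 51.3]
stain [292.9 172.7] mm [ 624.7 -119.9    4. ] diam [49.4 50.4]
blue [268.1 174. ] mm [621.2 -47.5  20. ] diam [50.7 52.2]
red [468.7 268.7] mm [ 337.4 -602.2   20. ] diam [  5.3 158.2]
red [242.9 175.5] mm [618.9  24.2  20. ] diam [50.  51.2]
red [237.2 143.7] mm [710.6  37.7  20. ] diam [14.3 58.5]
yellow [217.8 177.3] mm [615.9  95.8  20. ] diam [51.3 52.8]
yellow [112.3 119.8] mm [790.4 393.6  20. ] diam [54.9 64.3]
tray [[46.4, 196.4], [706.4, 138.9], [675.1, -193.8], [16.7, -126.4]]
[0.41944997 0.03812583 0.08848903] [-2.38589151e-04  4.86258050e-01  8.73815227e-01  3.08214448e-05]
```

Emit:
{"op": "step_arm", "data": {"plan": [{"x":12.7,"y":-24.8,"z":0,"rx":0,"ry":0,"rz":0.157,"grip":35},{"x":12.7,"y":-24.8,"z":0,"rx":0,"ry":0,"rz":0.157,"grip":35},{"x":12.7,"y":-24.8,"z":0,"rx":0,"ry":0,"rz":0.157,"grip":35},{"x":12.7,"y":-24.8,"z":0,"rx":0,"ry":0,"rz":0.157,"grip":35},{"x":12.7,"y":-24.8,"z":0,"rx":0,"ry":0,"rz":0.157,"grip":35},{"x":12.7,"y":-24.8,"z":0,"rx":0,"ry":0,"rz":0.157,"grip":35},{"x":0,"y":0,"z":0,"rx":0,"ry":0,"rz":0,"grip":35},{"x":0,"y":0,"z":-30,"rx":0,"ry":0,"rz":0,"grip":35},{"x":0,"y":0,"z":-28,"rx":0,"ry":0,"rz":0,"grip":35},{"x":0,"y":0,"z":0,"rx":0,"ry":0,"rz":0,"grip":35}]}}

```text
clock: 6.48
tool_pos: [0.4959, -0.111, 0.0288]
tcp_rot: [-0.002, 0.039, 0.999, 0.001]
wrist_force: [0.3, 0.1, 0.4]
gripper_width: 0.035
grasp_force: 0.0
```

Emit:
{"op": "step_arm", "data": {"plan": [{"x":0,"y":0,"z":-11.5,"rx":0,"ry":0,"rz":0,"grip":35},{"x":10,"y":-0.7,"z":0,"rx":0,"ry":0,"rz":0,"grip":35},{"x":10,"y":-0.7,"z":0,"rx":0,"ry":0,"rz":0,"grip":35},{"x":10,"y":-0.7,"z":0,"rx":0,"ry":0,"rz":0,"grip":35},{"x":10,"y":-0.7,"z":0,"rx":0,"ry":0,"rz":0,"grip":35},{"x":10,"y":-0.7,"z":0,"rx":0,"ry":0,"rz":0,"grip":35},{"x":8,"y":-0.6,"z":0,"rx":0,"ry":0,"rz":0,"grip":35},{"x":5,"y":-0.4,"z":0,"rx":0,"ry":0,"rz":0,"grip":35},{"x":5,"y":-0.4,"z":0,"rx":0,"ry":0,"rz":0,"grip":35},{"x":0,"y":0,"z":0,"rx":0,"ry":0,"rz":0,"grip":35}]}}

```text
clock: 7.72
tool_pos: [0.5657, -0.1172, 0.0188]
tcp_rot: [0.0, 0.038, 0.999, -0.0]
wrist_force: [-0.7, 0.2, 0.1]
gripper_width: 0.035
grasp_force: 0.0
```

```bash
python3 - <<'E'
from h import *
c=read_camera("scene")
cv2.imwrite("pics/s4.png",cv2.resize(c["frame"][160:250,150:270,::-1],None,fx=6,fy=6,interpolation=cv2.INTER_CUBIC))
print(status.sense()["tool_pos"],status.sense()["wrist_force"])
E
```

```text
[ 0.56537772 -0.11711703  0.01874577] [-0.67110708  0.46758491  1.07514913]
```

View pics/s4.png

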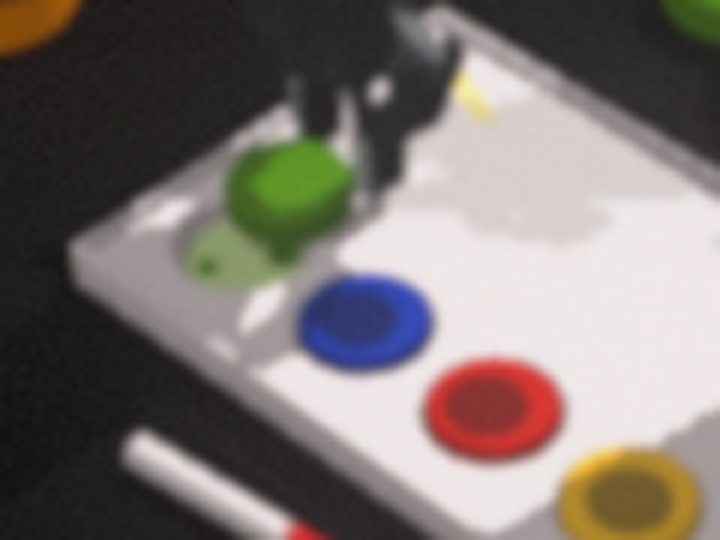

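The cake overhangs the rim by about half, at (290,190) in the crop, and the other cakes are untouched. Continuing slowly.

Emit:
{"op": "step_arm", "data": {"plan": [{"x":5,"y":-0.3,"z":-1,"rx":0,"ry":0,"rz":0,"grip":35},{"x":5,"y":-0.3,"z":0,"rx":0,"ry":0,"rz":0,"grip":35},{"x":5,"y":-0.3,"z":0,"rx":0,"ry":0,"rz":0,"grip":35},{"x":4,"y":-0.3,"z":0,"rx":0,"ry":0,"rz":0,"grip":35},{"x":4,"y":-0.3,"z":0,"rx":0,"ry":0,"rz":0,"grip":35},{"x":0,"y":0,"z":0,"rx":0,"ry":0,"rz":0,"grip":35}]}}

```text
clock: 8.52
tool_pos: [0.5887, -0.1187, 0.0178]
tcp_rot: [0.0, 0.038, 0.999, -0.0]
wrist_force: [-0.2, -0.3, -0.6]
gripper_width: 0.0349
grasp_force: 0.0
```

```bash
python3 - <<'E'
from h import *
c=read_camera("scene")
cv2.imwrite("pics/s5.png",cv2.resize(c["frame"][160:250,150:270,::-1],None,fx=6,fy=6,interpolation=cv2.INTER_CUBIC))
print(status.sense()["tool_pos"],status.sense()["wrist_force"])
E
```

```text
[ 0.58847791 -0.11865348  0.01778034] [-0.22257274  0.53274061 -0.20361057]
```

View pics/s5.png

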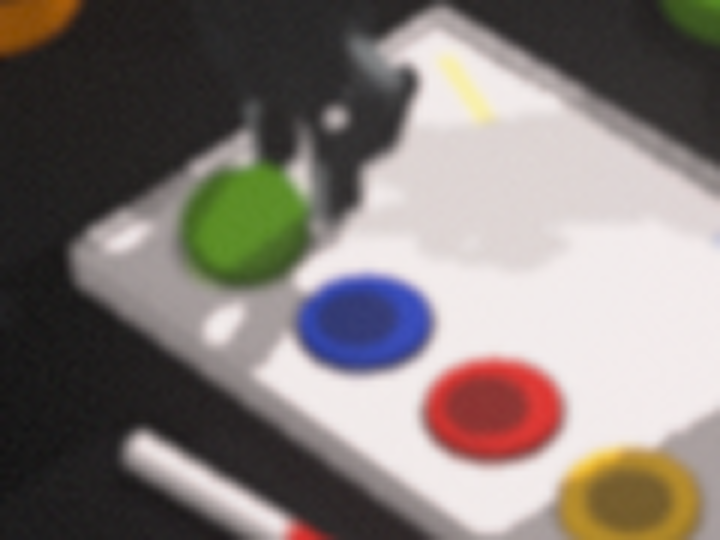

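The cake has tipped into the well with its back edge still on the rim, around (245,225) in the crop. A little more push.

Emit:
{"op": "step_arm", "data": {"plan": [{"x":2,"y":-0.1,"z":0,"rx":0,"ry":0,"rz":0,"grip":35},{"x":2,"y":-0.1,"z":0,"rx":0,"ry":0,"rz":0,"grip":35},{"x":0,"y":0,"z":0,"rx":0,"ry":0,"rz":0,"grip":35}]}}

```text
clock: 8.95
tool_pos: [0.5922, -0.1186, 0.0177]
tcp_rot: [-0.0, 0.038, 0.999, 0.0]
wrist_force: [-0.5, 0.7, -0.0]
gripper_width: 0.0349
grasp_force: 0.7
```

```bash
python3 - <<'E'
from h import *
c=read_camera("scene")
cv2.imwrite("pics/s6.png",cv2.resize(c["frame"][160:250,150:270,::-1],None,fx=6,fy=6,interpolation=cv2.INTER_CUBIC))
print(status.sense()["tool_pos"],status.sense()["wrist_force"])
E
```

```text
[ 0.59214844 -0.11869306  0.01773125] [-0.05229147  1.22900987  0.56585051]
```

View pics/s6.png

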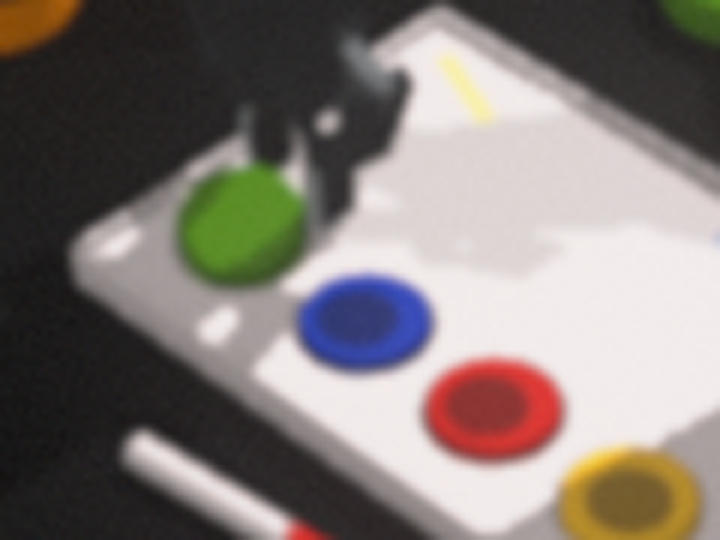

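It is seated but still tilted at the back. Retreating, closing the fingers and measuring.

Emit:
{"op": "step_arm", "data": {"plan": [{"x":-10,"y":0,"z":0,"rx":0,"ry":0,"rz":0,"grip":35},{"x":-20,"y":0,"z":30,"rx":0,"ry":0,"rz":0,"grip":0},{"x":-50,"y":0,"z":30,"rx":0,"ry":0,"rz":0,"grip":0},{"x":-50,"y":0,"z":0,"rx":0,"ry":0,"rz":0,"grip":0},{"x":-40,"y":0,"z":0,"rx":0,"ry":0,"rz":0,"grip":0},{"x":0,"y":0,"z":0,"rx":0,"ry":0,"rz":0,"grip":0}]}}

```text
clock: 9.75
tool_pos: [0.4189, -0.1183, 0.0778]
tcp_rot: [-0.001, 0.038, 0.999, 0.0]
wrist_force: [0.2, 0.4, -0.8]
gripper_width: 0.0002
grasp_force: 0.0
```

```bash
python3 meas.py | grep -v tray; python3 -c "
from h import *
s=status.sense();print(s['tool_pos'],s['gripper_width'])"
```

```text
green [281.3 271.9] mm [345. -75.  31.] diam [38.5 75.8]
green [241.6 259.7] mm [381.9  34.7  31. ] diam [77.4 79.2]
green [294.3 173. ] mm [ 620.4 -120.9   31. ] diam [50.9 51.8]
blue [268.1 174. ] mm [621.2 -47.5  20. ] diam [50.7 52.2]
red [468.7 268.7] mm [ 337.4 -602.2   20. ] diam [  5.3 158.2]
red [242.9 175.7] mm [618.3  24.3  20. ] diam [50.8 51.3]
red [236.9 143.8] mm [710.5  38.7  20. ] diam [14.2 58. ]
yellow [217.8 177.2] mm [616.3  95.7  20. ] diam [51.1 52.4]
yellow [121.9 114.2] mm [805.8 365.8  20. ] diam [ 74.3 120. ]
[ 0.42122188 -0.11890489  0.07813335] -1.6097605255479496e-05
```

Emit:
{"op": "step_arm", "data": {"plan": [{"x":50,"y":-0.5,"z":0,"rx":0,"ry":0,"rz":0,"grip":0},{"x":50,"y":-0.5,"z":0,"rx":0,"ry":0,"rz":0,"grip":0},{"x":50,"y":0,"z":0,"rx":0,"ry":0,"rz":0,"grip":0},{"x":46,"y":0,"z":0,"rx":0,"ry":0,"rz":0,"grip":0},{"x":0,"y":0,"z":-20,"rx":0,"ry":0,"rz":0,"grip":0},{"x":0,"y":0,"z":-20,"rx":0,"ry":0,"rz":0,"grip":0},{"x":0,"y":0,"z":-5,"rx":0,"ry":0,"rz":0,"grip":0},{"x":0,"y":0,"z":-2,"rx":0,"ry":0,"rz":0,"grip":0},{"x":0,"y":0,"z":0,"rx":0,"ry":0,"rz":0,"grip":0}]}}

```text
clock: 10.92
tool_pos: [0.6188, -0.12, 0.0315]
tcp_rot: [0.001, 0.038, 0.999, -0.0]
wrist_force: [0.8, 0.1, 0.0]
gripper_width: 0.0002
grasp_force: 0.0
```

Emit:
{"op": "step_arm", "data": {"plan": [{"x":0,"y":0,"z":-3,"rx":0,"ry":0,"rz":0,"grip":0},{"x":0,"y":0,"z":-3,"rx":0,"ry":0,"rz":0,"grip":0},{"x":0,"y":0,"z":-2,"rx":0,"ry":0,"rz":0,"grip":0},{"x":0,"y":0,"z":-1,"rx":0,"ry":0,"rz":0,"grip":0},{"x":0,"y":0,"z":0,"rx":0,"ry":0,"rz":0,"grip":0}]}}

```text
clock: 11.55
tool_pos: [0.6183, -0.1199, 0.022]
tcp_rot: [0.0, 0.038, 0.999, -0.0]
wrist_force: [0.1, 0.0, -0.1]
gripper_width: 0.0001
grasp_force: 0.0
```

Emit:
{"op": "step_arm", "data": {"plan": [{"x":0,"y":0,"z":-1,"rx":0,"ry":0,"rz":0,"grip":0},{"x":0,"y":0,"z":-1,"rx":0,"ry":0,"rz":0,"grip":0},{"x":0,"y":0,"z":0,"rx":0,"ry":0,"rz":0,"grip":0}]}}

```text
clock: 11.92
tool_pos: [0.6182, -0.1199, 0.0201]
tcp_rot: [-0.0, 0.038, 0.999, -0.0]
wrist_force: [-1.9, 0.3, 5.4]
gripper_width: -0.0004
grasp_force: 2.9
```

Emit:
{"op": "step_arm", "data": {"plan": [{"x":0,"y":0,"z":-0.7,"rx":0,"ry":0,"rz":0,"grip":0},{"x":0,"y":0,"z":0,"rx":0,"ry":0,"rz":0,"grip":0},{"x":0,"y":0,"z":0,"rx":0,"ry":0,"rz":0,"grip":0},{"x":0,"y":0,"z":0,"rx":0,"ry":0,"rz":0,"grip":0}]}}

```text
clock: 12.42
tool_pos: [0.6181, -0.1198, 0.02]
tcp_rot: [0.0, 0.038, 0.999, -0.0]
wrist_force: [-4.5, 0.4, 12.3]
gripper_width: 0.0004
grasp_force: 6.3
```

Stiff contact at z = 20.0 mm, which is the bedded height. Pressing again at the exact centre, then backing off to check.

Emit:
{"op": "step_arm", "data": {"plan": [{"x":0,"y":0,"z":6,"rx":0,"ry":0,"rz":0,"grip":0},{"x":6,"y":-0.5,"z":0,"rx":0,"ry":0,"rz":0,"grip":0},{"x":0,"y":0,"z":-4,"rx":0,"ry":0,"rz":0,"grip":0},{"x":0,"y":0,"z":-1.5,"rx":0,"ry":0,"rz":0,"grip":0},{"x":0,"y":0,"z":-0.5,"rx":0,"ry":0,"rz":0,"grip":0},{"x":0,"y":0,"z":-0.2,"rx":0,"ry":0,"rz":0,"grip":0},{"x":0,"y":0,"z":0,"rx":0,"ry":0,"rz":0,"grip":0},{"x":0,"y":0,"z":0,"rx":0,"ry":0,"rz":0,"grip":0},{"x":0,"y":0,"z":0,"rx":0,"ry":0,"rz":0,"grip":0},{"x":0,"y":0,"z":0,"rx":0,"ry":0,"rz":0,"grip":0}]}}

```text
clock: 13.68
tool_pos: [0.6246, -0.1204, 0.0201]
tcp_rot: [0.001, 0.038, 0.999, -0.0]
wrist_force: [-3.3, -0.2, 17.2]
gripper_width: -0.0002
grasp_force: 7.9
```

Emit:
{"op": "step_arm", "data": {"plan": [{"x":0,"y":0,"z":10,"rx":0,"ry":0,"rz":0,"grip":0},{"x":0,"y":0,"z":50,"rx":0,"ry":0,"rz":0,"grip":0},{"x":-50,"y":0,"z":10,"rx":0,"ry":0,"rz":0,"grip":0},{"x":-55,"y":0,"z":0,"rx":0,"ry":0,"rz":0,"grip":0},{"x":-55,"y":0,"z":0,"rx":0,"ry":0,"rz":0,"grip":0},{"x":-40,"y":0,"z":0,"rx":0,"ry":0,"rz":0,"grip":0},{"x":0,"y":0,"z":0,"rx":0,"ry":0,"rz":0,"grip":0}]}}

```text
clock: 14.55
tool_pos: [0.4213, -0.1197, 0.0888]
tcp_rot: [-0.001, 0.038, 0.999, 0.0]
wrist_force: [0.9, -0.6, 0.3]
gripper_width: 0.0005
grasp_force: 0.0
```

```bash
sed 's/\.031)/.020)/' meas.py > m2.py; python3 m2.py | grep -E "green|blue"; python3 - <<'E'
from h import *
c=read_camera("scene"); t=read_camera("top")
a=cv2.resize(c["frame"][160:260,150:270,::-1],(600,500),interpolation=cv2.INTER_CUBIC)[:,:500]
b=cv2.resize(t["frame"][150:210,265:315,::-1],(300,360),interpolation=cv2.INTER_CUBIC)
o=np.zeros((500,800,3),np.uint8); o[:,:500]=a; o[:360,500:]=b
cv2.imwrite("pics/f.png",o)
E
```

```text
green [281.9 272.1] mm [343.2 -77.4  20. ] diam [42.3 77.8]
green [241.6 259.8] mm [381.   34.8  20. ] diam [78.2 79.8]
green [293.7 172.3] mm [ 624.  -120.5   20. ] diam [49.8 51.5]
blue [268.1 174. ] mm [621.2 -47.5  20. ] diam [50.7 52.2]
```

View pics/f.png

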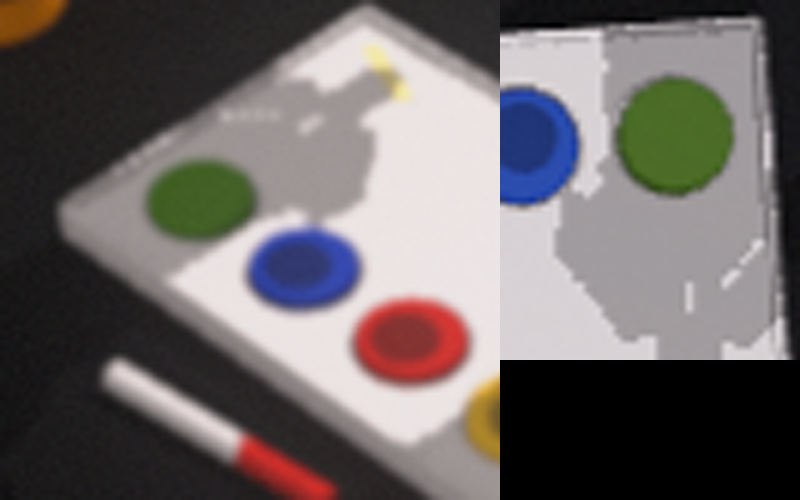

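The green cake lies flat in its well at (200,200) in the scene crop, level with blue. It measures (624.0,-120.5) mm, within 1 mm of the stain's centre. Handing in.

```bash
python3 -c "
from bench import order; print(order.finish_job())"
```

```text
the job is handed in; nothing more can be done
None
```

The green refill was slid across the deck into the green-stained well and pressed flat (about 17 N on its middle). It measured within 1 mm of the well's centre, with the other cakes in place in the last measurements and views. The job is handed in at about 15 s of the 61 s, but the hand-in returned no verdict.

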